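# Pin the sprung lever of the flask clamp open

### The arm

A 6-joint arm with a two-finger parallel gripper is mounted at the origin on a cart in front of the work surface, level with it; the furniture and walls round the work are solid. World frame = base frame: x ahead of the robot, y to its left, z up, the work surface at z = 0. Lengths are in m, angles in rad, forces in N, time in s.
With the tool pointing down it reaches from about 0.3 to 0.775 m from the base axis. Payload 14.6 kg.
Tool frame: the origin (TCP) lies on the centre line of the jaws, within the pads' length; the fingertips stand 22 mm ahead of it and the grasp point (between the pads) lies 3 mm ahead of it; z points along the fingers, y is the line along which they close (so a half turn about z gives the same grasp; the last joint's range is limited). The gripper opens to 94 mm and grips with 3 to 60 N. Pads are 16 mm wide; open, the fingers measure 119 mm over their backs; the gripper's body (75 mm by 177 mm) begins 78 mm behind the grasp point.
Start: joints at [1.255, 0.3, 1.521, -0, 1.321, -0.067], TCP at [0.135, 0.533, 0.227] pointing down, gripper open.
Joint ranges: [-3.03, 3.03], [-0.79, 2.21], [0.23, 2.52], [-1.04, 4.18], [0, 3.07], [-2.55, 2.55]. Speed limits (rad/s): [2.22, 2.22, 2.57, 3.14, 3.14, 3.14].

### API

Orientations are given as a rotation vector (axis times angle).
In Python, from cell import status, eyes, sign_off, spotter gives the robot as it stands.
- The arm moves only by the tool play_rows, never from a script. Its argument "increments" is a list of rows, each a list of 7 numbers: the shift along the tool's x, y, z as a fraction of full scale, then the turn, a rotation vector about the tool's x, y, z as a fraction of full scale, then the closure in counts, from 0 (fully open) to 255 (shut). A call has 1 to 5 rows; each row shifts and turns the commanded pose from where the row before left it, along the tool's axes as they then stand; what a row does not reach is not made up. Full scale, the value 1, is 0.025 m for a shift and 90 degrees for a turn. A row lasts 1/12 s, in which the tool goes at most 41.7 mm and 7.16 degrees, less where a joint would pass 70% of its speed; a pose out of reach is approached as far as the arm can. A call with a number of a shift or a turn outside -1 to 1 is refused whole. A call with a gripper value outside its range is refused whole. The fingers move at their own pace and stop on an object; the grip force is fixed at half the most. Time passes only in rows, so rows that do not move let the fingers close. It gives the time, the measured TCP pose, the force, the opening and the grip force at its end, in the units of the state.
- status.observe(): the state, without advancing time (a new reading comes with each control period).
- eyes.capture(name): name is "scene" or "top" or "wrist"; returns a dict with "pixels" (480x640x3 uint8, red, green, blue), "depth" (480x640 float32, m along the optical axis (not along the pixel's ray), 0 where there is no reading), "fx", "fy", "cx", "cy" (pixels), "position" and "rotation" of the camera in the world; the wrist camera has in their place "mount" (4x4, takes a point from camera to tool coordinates, whose origin is the TCP and whose axes are the flange's). Camera axes: x right, y down, z forward; pixel columns grow to the right and rows downward; lengths in m; the calibration is good to about 2 mm. A picture is of the moment at which its call begins: read the wrist's pose just before it.
- sign_off(): hands the job in; it is judged then, once.
Trained networks look in the newest picture that a camera, given by its name, has taken for a name from the list of things; names that differ only in an ending like _2 or _b are one class to them, and where a whole thing is asked for, a point or a joint stands for the part that bears it (a point fixed in the world has none). Each returns a list of dicts, best first, with "confidence" (0 to 1); they miss things now and then, are a little off and sometimes report something else, mostly with a low value. They report only what shows in the picture. A call takes as long as a camera call. They do not tell look-alikes from the thing itself.
- spotter.regions_of(camera, name): "mask" (480x640 bool, what is visible of it) and "rect" ([left, top, right, bottom] in pixels, round what is visible of it).
The state is a dict: "time_s": time; "joint_positions": joint angles; "joint_velocities": joint speeds; "effort": joint torques, N m; "tool_pos": TCP position; "eef_rot": TCP orientation; "wrist_force": force on the tool from outside, world axes, zero at the start; "torque": the same for the moment, N m; "gripper_width": opening from 0.0 (shut) to 1.0 (fully open); "grip_force": force on a finger pad.
Only numpy, scipy, OpenCV 4.12 (cv2) and the standard library are available. Lean on these libraries where they do the work, as an engineer would, in place of code of your own. Each camera call takes 0.05 s, during which the arm holds its last target. There are 200 camera calls.

### The job

Make the flask clamp ready for loading: take the yellow-headed lock pin out of its rack, push the red sprung lever open with it, and stand the pin fully down in the clamp's lock hole so that the lever springs back against the pin and is held open. Leave the blue-headed pin in the rack.

Things in the scene. Friction and masses are not known exactly. Their poses are not given: they have to be found in the camera images.
- pin: Lock pin to use: steel shank 14 mm thick, 70 mm long, cone nose (10 mm long, 6 mm wide at its end), round yellow head 26 mm wide, 40 mm tall; about 80 g. Origin at the nose's end, z up along the pin: head 70 to 110 mm above it. Starts upright 30 mm deep in one of two holes 70 mm apart in a fixed grey rack, 130 x 55 x 40 mm tall; draw it straight up.
- short_pin: Bystander: a like pin with a blue head and a shank only 50 mm long, too short for this clamp, upright in the other hole of the rack. Origin at its nose's end. The pins may swap holes between starts.
- lock_hole (a point): Centre of the lock hole's mouth, 40 mm above the worktop, in the 56 mm square aluminium block of the flask clamp (fixed grey base 180 x 200 mm; fixed jaw 70 mm tall). Upright round hole, 18 mm wide, 30 mm deep, 6 mm chamfer. Axes are the clamp's: z up, x the way the lever is pushed open. A pin in it stands on the lever's -x side and stops it springing back.
- lever_pivot (a point): On the red lever's upright pivot, level with the hole's mouth; axes as at lock_hole, which lies at x +75.6, y -99.5 mm from here. Lever: bar 16 mm wide, reaching 158 mm from the pivot, from 6 to 26 mm above this height (hub to 30). Shut, it points along -y. Push on its -x side about 125 mm from the pivot; that side is free from y -110 to -160 mm.
- lever (a joint): Angle of the red lever, rad: 0 shut (its spring holds it there), growing as it swings open counterclockwise seen from above, over the block and past the hole; at most 1.25. Hole's centre lies at 0.65 seen from the pivot; a pin in the hole holds the lever at about 0.77. Takes about 1.2 N at 125 mm to start it, 2.5 N at the hole; let go, it springs shut.
There are look-alikes about, which are no part of the job. What is shaped like the pin but pink or turquoise is not meant.

How it is judged:
On the way, in this order (a step that is already met when the one before it is completed fails the run):
1. the yellow pin is drawn out of the rack (height (world z) of pin above 0.042 m), for 0.1 s.
2. the lever is pushed open beyond the hole (value of joint lever above 0.6 rad), for 0.1 s.
At the end, for the whole second after the job is handed in: The yellow pin stands in the lock hole, its nose at least 20 mm below the mouth and within 12 mm of the hole's centre line, leaning less than 17 degrees and at rest; the lever rests against it, held open at 0.6 to 0.95 rad; the blue pin is still in the rack (value of joint lever between 0.6 and 0.95 rad and horizontal distance between pin and lock_hole below 0.012 m and z of pin in the frame of lock_hole below -0.02 m and angle between pin's own z axis and vertical below 0.3 rad and linear speed of pin below 0.02 m/s and z of short_pin in the frame of lock_hole below -0.015 m); the robot touches nothing.
It fails at once if the blue pin is moved out of its place (distance of short_pin from where it was at the start of the episode above 0.02 m).
It also fails if it takes over 48 s, if anything falls off the work surface, if the arm or the gripper's body presses on something with over 40 N, if the wrist force passes 120 N, or if a joint passes its speed limit or range.

## Working session

There is one attempt and no reset: what is moved stays moved. The work goes in short steps, Python scripts to look and compute and a tool call to move; the robot and the scene stay as the last step left them, time stands still between calls to the robot, and variables do not carry over. Pictures are saved under pics/ and viewed, at most 10 in all, crops included, and the job is handed in when it is done.

Besides the shell and the picture viewer there is one more tool, called in YAML: its name, and indented under it one key for each argument. play_rows: Moves the arm, as the interface text tells. Its arguments: {"type":"object","properties":{"increments":{"type":"array"}},"required":["increments"]}

```bash
mkdir -p pics; cat > h.py <<'E'
import numpy as np,cv2
from cell import status,eyes,spotter
def cap(n):
    s=status.observe(); c=eyes.capture(n)
    if n=='wrist':
        from scipy.spatial.transform import Rotation as R
        T=np.eye(4);T[:3,:3]=R.from_rotvec(s['eef_rot']).as_matrix();T[:3,3]=s['tool_pos'];T=T@np.array(c['mount'])
        c['position']=T[:3,3];c['rotation']=T[:3,:3]
    c['R']=np.array(c['rotation']);c['t']=np.array(c['position']);
    return c
def cloud(c):
    v,u=np.mgrid[:480,:640];d=c['depth']
    p=np.stack([(u-c['cx'])/c['fx']*d,(v-c['cy'])/c['fy']*d,d],-1)@c['R'].T+c['t']
    p[d==0]=np.nan
    return p
def save(c,n): cv2.imwrite('pics/'+n,c['pixels'][:,:,::-1])
E
python3 - <<'E'
from h import *
print(status.observe())
for n in ['top','scene']:
    c=cap(n);save(c,n+'1.png');P=cloud(c);print(n,c['t'],c['R'][:,2],c['fx'])
    for k in ['pin','short_pin','lever','lock_hole']:
        for r in spotter.regions_of(n,k):
            q=P[r['mask']];print(k,round(r['confidence'],2),np.round(r['rect']),np.round(np.nanmedian(q,0),3),np.round(np.nanmax(q[:,2]),3),c['pixels'][r['mask']].mean(0).round())
E
```

```text
{'time_s': 0.0, 'joint_positions': array([ 1.25540318e+00,  3.00472402e-01,  1.52162262e+00,  4.54787867e-05,
        1.32071030e+00, -6.65973300e-02]), 'joint_velocities': array([-0.00045017,  0.00040373,  0.0005469 , -0.00245657, -0.00056849,
        0.00019291]), 'effort': array([ 2.63911184e-03, -5.31801188e+01, -3.52747965e+01,  7.09198276e-02,
        2.42471328e-02, -9.14376483e-05]), 'tool_pos': array([0.13534153, 0.53282364, 0.22686804]), 'eef_rot': array([-3.89783970e-01, -3.11704207e+00,  1.85691715e-03]), 'wrist_force': array([-0.26745876,  1.08121845, -0.6962761 ]), 'torque': array([ 0.01572897, -0.0378578 , -0.01044656]), 'grip_force': 0.0, 'gripper_width': 1.0014958519283186}Traceback (most recent call last):
  File "<stdin>", line 4, in <module>
  File "h.py", line 13, in cloud
    p=np.stack([(u-c['cx'])/c['fx']*d,(v-c['cy'])/c['fy']*d,d],-1)@c['R'].T+c['t']
      ~~~~~~~~~~~~~~~~~~~~~~~~~~~~~~~~~~~~~~~~~~~~~~~~~~~~~~~~~~~~~~~~~~~~~^~~~~~~
ValueError: operands could not be broadcast together with shapes (480,640) (3,)
```

```bash
sed -i "s/c\['R'\]=np.array(c\['rotation'\])/r=np.array(c['rotation']);c['R']=r if r.ndim==2 else cv2.Rodrigues(r.astype(float))[0]/" h.py
python3 - <<'E'
from h import *
for n in ['top','scene']:
    c=cap(n);save(c,n+'1.png');P=cloud(c);print(n,c['rotation'],c['t'],c['R'][:,2],c['fx'])
    for k in ['pin','short_pin','lever','lock_hole']:
        for r in spotter.regions_of(n,k):
            q=P[r['mask']];print(k,round(r['confidence'],2),np.round(r['rect']),np.round(np.nanmedian(q,0),3),np.round(np.nanmax(q[:,2]),3),c['pixels'][r['mask']].mean(0).round())
E
```

```text
top [-2.19893949  2.15157652 -0.08234849] [0.47074588 0.09325361 1.15624071] [ 0.08293113  0.00834277 -0.99652036] 548.3238075601631
pin 0.61 [283. 292. 294. 301.] [0.459 0.16  0.11 ] 0.115 [ 52. 152. 145.]
pin 0.54 [195. 234. 219. 253.] [0.553 0.316 0.118] 0.125 [150. 148.  57.]
pin 0.48 [255. 274. 269. 287.] [0.483 0.212 0.109] 0.115 [167. 124. 141.]
pin 0.46 [326. 175. 340. 191.] [0.676 0.075 0.109] 0.113 [153. 113. 127.]
short_pin 0.58 [196. 277. 214. 286.] [0.485 0.321 0.099] 0.104 [ 45.  77. 130.]
lever 0.87 [370. 269. 464. 298.] [ 0.49  -0.078  0.066] 0.078 [141.  57.  52.]
lock_hole 0.63 [353. 218. 466. 320.] [ 0.51  -0.085  0.009] 0.078 [133. 122. 119.]
scene [-0.7191832   2.67267686 -1.07580833] [0.2263515  0.70726858 0.79415622] [ 0.32834    -0.60585855 -0.72465734] 546.5582120981393
pin 0.9 [270. 185. 285. 226.] [0.676 0.081 0.082] 0.114 [149.  92. 100.]
pin 0.81 [350. 257. 365. 306.] [0.455 0.167 0.087] 0.114 [ 31. 109.  99.]
pin 0.76 [248. 298. 268. 337.] [0.549 0.325 0.108] 0.123 [146. 135.  24.]
pin 0.58 [321. 274. 336. 318.] [0.48  0.22  0.088] 0.112 [155.  97. 108.]
short_pin 0.61 [280. 329. 301. 359.] [0.48  0.332 0.092] 0.103 [ 41.  69. 118.]
short_pin 0.38 [246. 297. 265. 337.] [0.549 0.325 0.106] 0.123 [145. 134.  26.]
lever 0.87 [380. 159. 413. 239.] [ 0.481 -0.036  0.064] 0.078 [143.  52.  44.]
lock_hole 0.9 [331. 161. 438. 251.] [ 0.498 -0.069  0.01 ] 0.078 [141. 124. 116.]
```

View pics/top1.png

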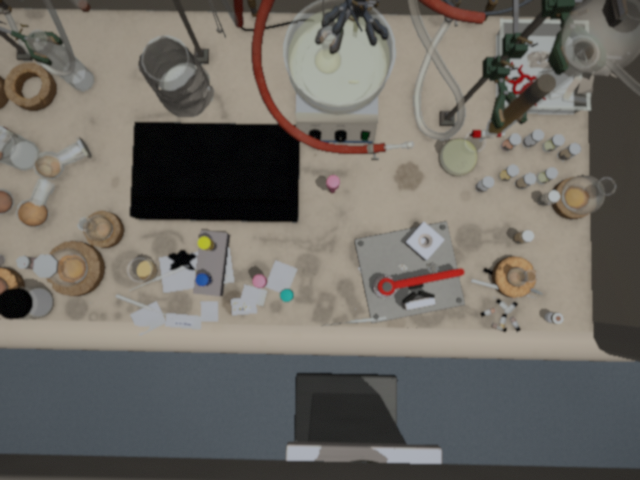

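View pics/scene1.png

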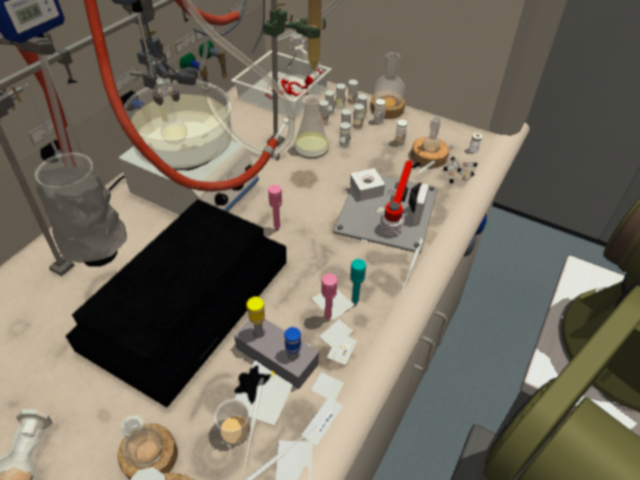

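The top image shows five candidates:
- Yellow-headed pin at (205,243), in the grey rack.
- Blue pin at (203,280), in the same rack.
- Pink pins at (333,183) and (259,282), and a turquoise one at (287,296), all standing free.

Only the yellow one fits. The clamp's hole is at about (427,240), the lever pivot at (386,287) and the lever tip at (463,270).

```bash
python3 - <<'E'
from h import *
from scipy.spatial.transform import Rotation as R
s=status.observe();M=R.from_rotvec(s['eef_rot']).as_matrix();print('tool axes',M.round(3).tolist())
for n in ['top','scene']:
    c=cap(n);P=cloud(c);I=c['pixels'].astype(int);r,g,b=I[...,0],I[...,1],I[...,2]
    hsv=cv2.cvtColor(c['pixels'],cv2.COLOR_RGB2HSV)
    box=lambda x0,x1,y0,y1,z0,z1:(P[...,0]>x0)&(P[...,0]<x1)&(P[...,1]>y0)&(P[...,1]<y1)&(P[...,2]>z0)&(P[...,2]<z1)
    rr={}
    for k,m in dict(yel=box(.5,.6,.28,.36,.08,.13)&(r>b+40)&(g>b+40),blu=box(.43,.53,.28,.36,.06,.115)&(b>r+30)).items():
        q=P[m];q=q[q[:,2]>np.percentile(q[:,2],50)];print(n,k,len(q),np.nanmedian(q,0).round(4),q.min(0).round(3),q.max(0).round(3))
        ct,rad=cv2.minEnclosingCircle(np.argwhere(m)[:,::-1].astype(np.float32));print('  px',ct,rad)
        u,v=ct;ray=c['R']@[(u-c['cx'])/c['fx'],(v-c['cy'])/c['fy'],1];h=.118 if k=='yel' else .098
        print('  ray at top',(c['t']+ray*(h-c['t'][2])/ray[2]).round(4))
    for k,m in dict(rack=box(.42,.62,.26,.38,.034,.046),block=box(.45,.62,-.18,-.04,.034,.045)&(hsv[...,1]<60),lev=box(.4,.6,-.2,.05,.045,.08)&(r>g+50)).items():
        q=P[m][:,:2].astype(np.float32)*1000;(ce,sz,an)=cv2.minAreaRect(q);print(n,k,len(q),np.round(ce,1),np.round(sz,1),round(an,1),np.nanmedian(P[m][:,2]).round(4))
    m=box(.4,.6,-.2,.05,.045,.08)&(r>g+50);q=P[m];far=q[np.hypot(*(q[:,:2]-q[np.argmin(q[:,1]),:2]).T)>.143];print('hub',far[far[:,2]>np.percentile(far[:,2],60)].mean(0).round(4))
    m=(P[...,0]>.44)&(P[...,0]<.75)&(P[...,1]>.12)&(P[...,1]<.45)&(r+g+b<60);print('slab',np.nanpercentile(P[m],[1,50,99],axis=0).round(3).tolist())
    if n=='top':
        a=cv2.resize(c['pixels'][220:310,185:305],None,fx=4,fy=4,interpolation=2);d=cv2.resize(c['pixels'][210:330,345:475],None,fx=3,fy=3)
        W=np.zeros((360,480+390,3),np.uint8);W[:,:480]=a;W[:,480:]=d;cv2.imwrite('pics/crop.png',cv2.resize(W,(800,331))[:,:,::-1])
E
```

```text
tool axes [[-0.969, 0.246, -0.0], [0.246, 0.969, -0.0], [0.0, -0.0, -1.0]]
top yel 84 [0.5539 0.3196 0.1207] [0.543 0.308 0.119] [0.566 0.331 0.124]
  px (204.65789794921875, 243.0263214111328) 7.921541213989258
  ray at top [0.5524 0.3168 0.118 ]
top blu 76 [0.4842 0.3249 0.1007] [0.473 0.312 0.099] [0.496 0.337 0.104]
  px (202.0, 279.5) 7.159010887145996
  ray at top [0.4834 0.3235 0.098 ]
top rack 1417 [531.2 318.6] [155.9 113.1] 0.1 0.0398
top block 714 [529.8 -93.7] [ 83.  171.1] 71.1 0.0398
top lev 734 [ 489.4 -104.7] [ 33.1 174.6] 8.6 0.0663
hub [ 0.4807 -0.0349  0.0711]
slab [[0.53, 0.15, 0.018], [0.675, 0.301, 0.102], [0.748, 0.447, 0.108]]
scene yel 189 [0.5526 0.3211 0.1197] [0.541 0.308 0.116] [0.565 0.333 0.123]
  px (256.5, 310.0) 13.463011741638184
  ray at top [0.5445 0.3287 0.118 ]
scene blu 154 [0.4832 0.3266 0.1   ] [0.471 0.315 0.099] [0.495 0.339 0.104]
  px (292.0, 338.5) 11.884963989257812
  ray at top [0.479  0.3335 0.098 ]
scene rack 2289 [530.6 320.3] [119.8 157.8] 89.8 0.0399
scene block 502 [526.4 -97.9] [ 72.7 172.1] 70.0 0.0393
scene lev 593 [ 497.2 -101.6] [ 34.2 177.8] 16.2 0.0659
hub [ 0.477  -0.0308  0.0694]
slab [[0.521, 0.166, 0.014], [0.651, 0.332, 0.101], [0.748, 0.448, 0.106]]
```

View pics/crop.png

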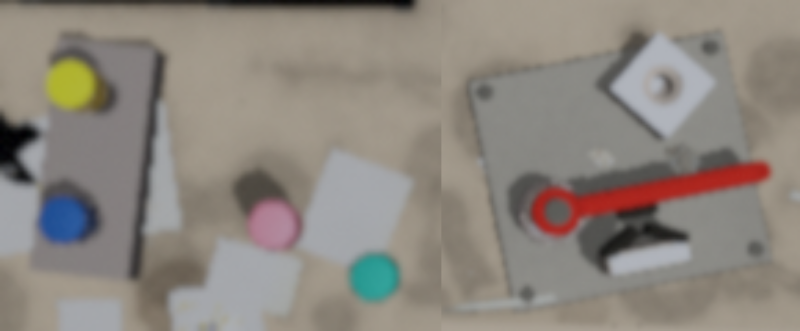

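The crop confirms it: yellow at crop (72,84) is in the rack with blue at (65,220) beside it. The pink and turquoise pins stand free, off to the side. The clamp, its hole and the lever show clearly on the right.

play_rows:
  increments:
    - [-0.914, -0.207, 0, 0, 0, 0, 0]
    - [-0.914, -0.207, 0, 0, 0, 0, 0]
    - [-0.914, -0.207, 0, 0, 0, 0, 0]
    - [-0.914, -0.207, 0, 0, 0, 0, 0]
    - [-0.914, -0.207, 0, 0, 0, 0, 0]

```text
time_s: 1.07
tool_pos: [0.2407, 0.4793, 0.2275]
eef_rot: [0.39, 3.117, 0.0]
wrist_force: [-0.4, 0.4, 0.4]
gripper_width: 1.005
grip_force: 0.0
```

play_rows:
  increments:
    - [-0.914, -0.207, 0, 0, 0, 0, 0]
    - [-0.914, -0.207, 0, 0, 0, 0, 0]
    - [-0.914, -0.207, 0, 0, 0, 0, 0]
    - [-0.914, -0.207, 0, 0, 0, 0, 0]
    - [-0.914, -0.207, 0, 0, 0, 0, 0]

```text
time_s: 1.48
tool_pos: [0.3451, 0.426, 0.2275]
eef_rot: [0.39, 3.117, 0.0]
wrist_force: [-0.6, 0.1, -0.3]
gripper_width: 1.0
grip_force: 0.0
```

play_rows:
  increments:
    - [-0.914, -0.207, 0, 0, 0, 0, 0]
    - [-0.914, -0.207, 0, 0, 0, 0, 0]
    - [-0.914, -0.207, 0, 0, 0, 0, 0]
    - [-0.914, -0.207, 0, 0, 0, 0, 0]
    - [-0.914, -0.207, 0, 0, 0, 0, 0]

```text
time_s: 1.9
tool_pos: [0.4495, 0.3728, 0.2275]
eef_rot: [0.39, 3.117, 0.0]
wrist_force: [-1.0, 0.7, 0.3]
gripper_width: 0.999
grip_force: 0.0
```

play_rows:
  increments:
    - [-0.914, -0.207, 0, 0, 0, 0, 0]
    - [-0.914, -0.207, 0, 0, 0, 0, 0]
    - [-0.914, -0.207, 0, 0, 0, 0, 0]
    - [-0.914, -0.207, 0, 0, 0, 0, 0]
    - [-0.914, -0.207, 0, 0, 0, 0, 0]

```text
time_s: 2.32
tool_pos: [0.5538, 0.3196, 0.2274]
eef_rot: [-0.39, -3.117, -0.0]
wrist_force: [0.5, 0.6, 0.1]
gripper_width: 1.002
grip_force: 0.0
```

play_rows:
  increments:
    - [0, 0, 0, 0, 0, 0, 0]
    - [0, 0, 0, 0, 0, 0, 0]

```text
time_s: 2.48
tool_pos: [0.5533, 0.3196, 0.2269]
eef_rot: [-0.392, -3.116, 0.0]
wrist_force: [-0.4, 0.4, -0.6]
gripper_width: 0.999
grip_force: 0.0
```

```bash
python3 - <<'E'
from h import *
c=cap('wrist');save(c,'w1.png');P=cloud(c);I=c['pixels'].astype(int);r,g,b=I[...,0],I[...,1],I[...,2]
for k,m in dict(y=(r>b+40)&(g>b+40)&(P[...,2]>.112)&(P[...,2]<.13),b=(b>r+30)&(P[...,2]>.095)&(P[...,2]<.11)).items():
    q=P[m]
    if len(q): print(k,len(q),q.mean(0).round(4),q.min(0).round(3),q.max(0).round(3))
E
```

```text
y 830 [0.553  0.32   0.1206] [0.541 0.307 0.113] [0.567 0.332 0.123]
b 1302 [0.4746 0.2682 0.1023] [0.445 0.148 0.095] [0.496 0.338 0.11 ]
```

View pics/w1.png

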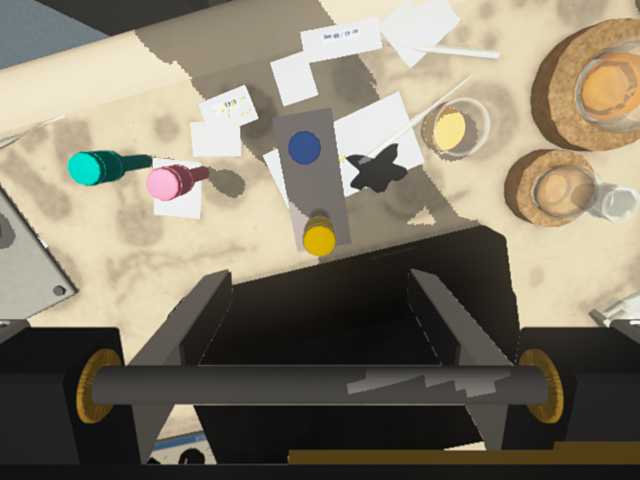

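The wrist view shows the yellow pin at (319,237), directly below the tool, with blue at (304,148) clear of the fingers. Next I descend.

play_rows:
  increments:
    - [0, 0, 0.976, 0, 0, 0, 0]
    - [0, 0, 0.976, 0, 0, 0, 0]
    - [0, 0, 0.976, 0, 0, 0, 0]
    - [0, 0, 0.976, 0, 0, 0, 0]
    - [0, 0, 0.976, 0, 0, 0, 0]

```text
time_s: 2.95
tool_pos: [0.5518, 0.321, 0.1047]
eef_rot: [0.388, 3.117, 0.0]
wrist_force: [0.4, 1.1, 0.3]
gripper_width: 1.0
grip_force: 0.0
```

play_rows:
  increments:
    - [0, 0, 0, 0, 0, 0, 0]
    - [0, 0, 0, 0, 0, 0, 255]
    - [0, 0, 0, 0, 0, 0, 255]
    - [0, 0, 0, 0, 0, 0, 255]
    - [0, 0, 0, 0, 0, 0, 255]

```text
time_s: 3.37
tool_pos: [0.5533, 0.3206, 0.1072]
eef_rot: [0.389, 3.115, 0.002]
wrist_force: [0.1, -0.1, 0.4]
gripper_width: 0.758
grip_force: 0.0
```

play_rows:
  increments:
    - [0, 0, 0, 0, 0, 0, 255]
    - [0, 0, 0, 0, 0, 0, 255]
    - [0, 0, 0, 0, 0, 0, 255]
    - [0, 0, 0, 0, 0, 0, 255]
    - [0, 0, 0, 0, 0, 0, 255]

```text
time_s: 3.78
tool_pos: [0.5529, 0.3202, 0.1055]
eef_rot: [-0.39, -3.117, -0.0]
wrist_force: [0.1, -0.6, 0.6]
gripper_width: 0.4
grip_force: 0.0
```

play_rows:
  increments:
    - [0, 0, 0, 0, 0, 0, 255]
    - [0, 0, 0, 0, 0, 0, 255]
    - [0, 0, 0, 0, 0, 0, 255]
    - [0, 0, 0, 0, 0, 0, 255]

```text
time_s: 4.12
tool_pos: [0.5529, 0.3202, 0.1054]
eef_rot: [-0.39, -3.117, -0.0]
wrist_force: [-0.2, 1.1, -0.2]
gripper_width: 0.272
grip_force: 30.0
```

play_rows:
  increments:
    - [0, 0, -0.4, 0, 0, 0, 255]
    - [0, 0, -0.6, 0, 0, 0, 255]
    - [0, 0, -0.8, 0, 0, 0, 255]
    - [0, 0, -0.8, 0, 0, 0, 255]
    - [0, 0, -1, 0, 0, 0, 255]

```text
time_s: 4.53
tool_pos: [0.5525, 0.32, 0.1962]
eef_rot: [-0.39, -3.116, 0.001]
wrist_force: [-0.3, -0.1, -1.0]
gripper_width: 0.272
grip_force: 30.0
```

play_rows:
  increments:
    - [0, 0, -1, 0, 0, 0, 255]
    - [0, 0, -1, 0, 0, 0, 255]
    - [0, -0.4, -0.4, 0, 0, 0, 255]
    - [-0.081, -0.7, 0, 0, 0, 0, 255]
    - [-0.081, -0.9, 0, 0, 0, 0, 255]

```text
time_s: 4.95
tool_pos: [0.5441, 0.2703, 0.2557]
eef_rot: [0.388, 3.117, 0.001]
wrist_force: [-0.7, 0.1, -1.0]
gripper_width: 0.271
grip_force: 30.0
```

play_rows:
  increments:
    - [-0.09, -1, 0, 0, 0, 0, 255]
    - [-0.09, -1, 0, 0, 0, 0, 255]
    - [-0.09, -1, 0, 0, 0, 0, 255]
    - [-0.09, -1, 0, 0, 0, 0, 255]
    - [-0.09, -1, 0, 0, 0, 0, 255]

```text
time_s: 5.37
tool_pos: [0.5237, 0.1451, 0.2551]
eef_rot: [-0.39, -3.117, 0.0]
wrist_force: [0.4, 1.1, -0.4]
gripper_width: 0.268
grip_force: 30.0
```

play_rows:
  increments:
    - [-0.09, -1, 0, 0, 0, 0, 255]
    - [-0.09, -1, 0, 0, 0, 0, 255]
    - [-0.09, -1, 0, 0, 0, 0, 255]
    - [-0.09, -1, 0, 0, 0, 0, 255]
    - [-0.09, -1, 0, 0, 0, 0, 255]

```text
time_s: 5.78
tool_pos: [0.5037, 0.0213, 0.2551]
eef_rot: [-0.39, -3.117, 0.0]
wrist_force: [-0.4, -0.1, -1.3]
gripper_width: 0.275
grip_force: 30.0
```

play_rows:
  increments:
    - [-0.09, -1, 0, 0, 0, 0, 255]
    - [-0.09, -1, 0, 0, 0, 0, 255]
    - [-0.09, -1, 0, 0, 0, 0, 255]
    - [-0.09, -1, 0, 0, 0, 0, 255]
    - [-0.09, -1, 0, 0, 0, 0, 255]

```text
time_s: 6.2
tool_pos: [0.4837, -0.1024, 0.2552]
eef_rot: [-0.39, -3.117, 0.0]
wrist_force: [1.1, 0.2, -1.0]
gripper_width: 0.273
grip_force: 30.0
```

play_rows:
  increments:
    - [-0.09, -1, 0, 0, 0, 0, 255]
    - [-0.09, -1, 0, 0, 0, 0, 255]
    - [-0.09, -0.8, 0, 0, 0, 0, 255]
    - [0, 0, 0, 0, 0, 0, 255]
    - [0, 0, 0, 0, 0, 0, 255]

```text
time_s: 6.62
tool_pos: [0.4734, -0.1711, 0.2551]
eef_rot: [-0.393, -3.116, -0.0]
wrist_force: [-0.0, -0.2, -0.8]
gripper_width: 0.272
grip_force: 30.0
```

```bash
python3 - <<'E'
from h import *
print(status.observe()['tool_pos'],status.observe()['joint_positions'].round(3))
c=cap('wrist');save(c,'w2.png')
E
```

```text
[ 0.47338199 -0.17113709  0.25508209] [-0.42   0.175  1.611  0.     1.357 -1.74 ]
```

View pics/w2.png

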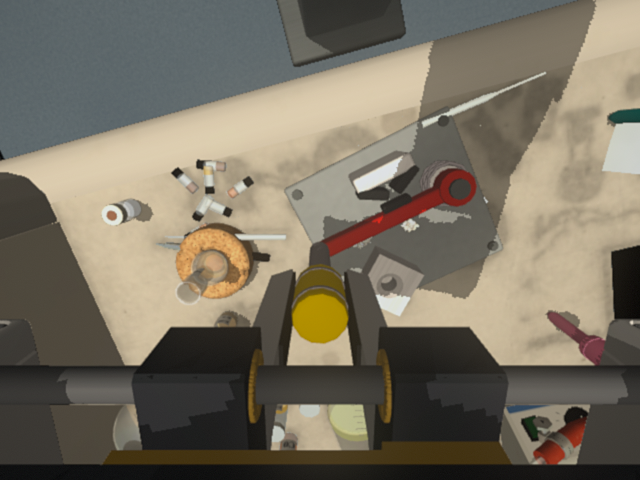

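```bash
python3 - <<'E'
from h import *
def ray(c,u,v,h):
    d=c['R']@[(u-c['cx'])/c['fx'],(v-c['cy'])/c['fy'],1];return (c['t']+d*(h-c['t'][2])/d[2]).round(4)
c=cap('wrist');P=cloud(c);I=c['pixels'].astype(int);r,g,b=I[...,0],I[...,1],I[...,2]
red=(r>g+50)&(r>b+50)&(P[...,2]>.05)&(P[...,2]<.08);n,l,st,ce=cv2.connectedComponentsWithStats(red.astype(np.uint8));k=1+st[1:,4].argmax();red=l==k
m=red&(P[...,2]>.0685);print('hubtop',m.sum(),P[m].mean(0).round(4),P[m].min(0).round(3),P[m].max(0).round(3))
print('hub ray',ray(c,459,188,.07),'hole ray',ray(c,389,285,.04))
q=P[red&(P[...,2]>.064)&(P[...,2]<.0685)];vx,vy,x0,y0=cv2.fitLine((q[:,:2]*1000).astype(np.float32),cv2.DIST_HUBER,0,.01,.01).ravel();print('lever line',vx,vy,x0,y0,np.degrees(np.arctan2(vx,-vy)) )
blk=(P[...,2]>.036)&(P[...,2]<.044)&(P[...,0]>.5)&(P[...,0]<.62)&(P[...,1]<-.07)&(P[...,1]>-.19)
qq=(P[blk][:,:2]*1000).astype(np.float32);print('block',cv2.minAreaRect(qq))
t=cap('top');print('top hole',ray(t,425,240.5,.04));
print('pin head',ray(c,321,316,.27))
gray=cv2.cvtColor(c['pixels'],cv2.COLOR_RGB2GRAY)
cv2.imwrite('pics/w2c.png',cv2.resize(c['pixels'][150:330,300:500],None,fx=3,fy=3,interpolation=2)[:,:,::-1])
E
```

```text
hubtop 487 [ 0.4782 -0.0391  0.0692] [ 0.461 -0.168  0.069] [ 0.512 -0.018  0.074]
hub ray [ 0.4784 -0.0334  0.07  ] hole ray [ 0.5736 -0.115   0.04  ]
lever line 0.22300002 -0.97481847 492.83984 -105.19754 12.885298
block ((573.3649291992188, -115.67222595214844), (56.706974029541016, 56.3546142578125), 49.8499641418457)
top hole [ 0.5734 -0.1164  0.04  ]
pin head [ 0.4738 -0.1689  0.27  ]
```

View pics/w2c.png

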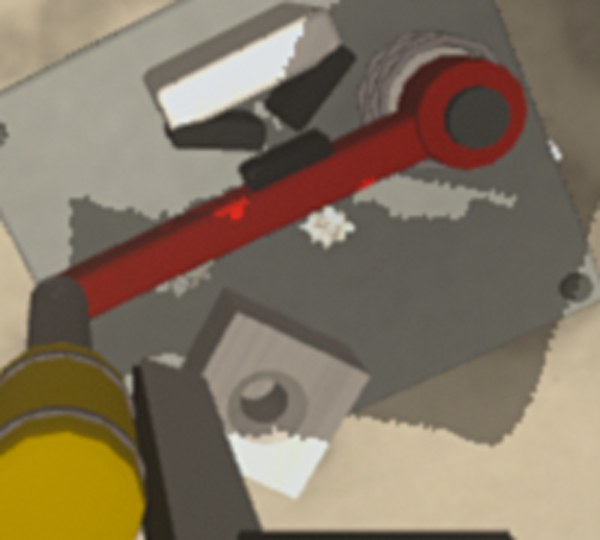

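The crop shows the hole ring at wrist pixel (389,284) and the hub at (459,188). That puts the hole at (0.5735,-0.1155), the pivot at (0.477,-0.033) and the clamp yaw at about 12.6°. The pivot-to-hole distance comes out at 126 mm against 125 nominal, so the measurements agree. The pin is clear on the lever's -x side, near the tip. Next I turn the closing axis toward the push direction, then descend.

play_rows:
  increments:
    - [0, 0, 0, 0, 0, 0.0667, 255]
    - [0, 0, 0, 0, 0, 0.0667, 255]
    - [0, 0, 0, 0, 0, 0.0667, 255]
    - [0, 0, 0, 0, 0, 0.0667, 255]
    - [0, 0, 0, 0, 0, 0.0667, 255]

```text
time_s: 7.18
tool_pos: [0.4743, -0.1696, 0.2554]
eef_rot: [-1.189, -2.908, -0.0]
wrist_force: [0.1, 0.3, 0.2]
gripper_width: 0.277
grip_force: 30.0
```

play_rows:
  increments:
    - [0, 0, 0, 0, 0, 0.0667, 255]
    - [0, 0, 0.6, 0, 0, 0, 255]
    - [0, 0, 0.9, 0, 0, 0, 255]
    - [0, 0, 0.9, 0, 0, 0, 255]

```text
time_s: 7.52
tool_pos: [0.4744, -0.1696, 0.1951]
eef_rot: [1.332, 2.844, 0.0]
wrist_force: [0.2, -0.4, -1.5]
gripper_width: 0.273
grip_force: 30.0
```

play_rows:
  increments:
    - [0, 0, 0.9, 0, 0, 0, 255]
    - [0, 0, 0.8, 0, 0, 0, 255]
    - [0, 0, 0.488, 0, 0, 0, 255]
    - [0, 0, 0, 0, 0, 0, 255]
    - [0, 0, 0, 0, 0, 0, 255]

```text
time_s: 7.93
tool_pos: [0.4742, -0.1698, 0.1408]
eef_rot: [-1.333, -2.844, -0.0]
wrist_force: [0.9, 0.8, -0.5]
gripper_width: 0.271
grip_force: 30.0
```

play_rows:
  increments:
    - [-0.252, 0.412, 0, 0, 0, 0, 255]
    - [-0.252, 0.412, 0, 0, 0, 0, 255]
    - [-0.168, 0.436, 0, 0, 0, 0, 255]
    - [-0.168, 0.436, 0, 0, 0, 0, 255]
    - [-0.086, 0.454, 0, 0, 0, 0, 255]

```text
time_s: 8.35
tool_pos: [0.5313, -0.1539, 0.1421]
eef_rot: [1.333, 2.843, -0.001]
wrist_force: [-1.4, -1.6, 0.5]
gripper_width: 0.272
grip_force: 30.0
```

play_rows:
  increments:
    - [-0.086, 0.454, 0, 0, 0, 0, 255]
    - [-0.006, 0.454, 0, 0, 0, 0, 255]
    - [-0.006, 0.454, 0, 0, 0, 0, 255]
    - [0.078, 0.462, 0, 0, 0, 0, 255]
    - [0.078, 0.462, 0, 0, 0, 0, 255]

```text
time_s: 8.77
tool_pos: [0.5741, -0.1155, 0.1408]
eef_rot: [1.334, 2.844, -0.0]
wrist_force: [-1.7, -2.4, 0.2]
gripper_width: 0.27
grip_force: 30.0
```

play_rows:
  increments:
    - [0, 0, 0, 0, 0, 0, 255]
    - [0, 0, 0, 0, 0, 0, 255]
    - [0, 0, 0, 0, 0, 0, 255]

```text
time_s: 9.02
tool_pos: [0.5731, -0.1164, 0.1407]
eef_rot: [-1.334, -2.844, 0.0]
wrist_force: [-1.6, -1.7, 0.0]
gripper_width: 0.27
grip_force: 30.0
```

```bash
python3 - <<'E'
from h import *
print(status.observe()['tool_pos'],status.observe()['wrist_force'])
c=cap('wrist');s=cap('scene')
W=np.hstack([cv2.resize(c['pixels'],(480,360)),cv2.resize(s['pixels'][130:280,300:430],(312,360))])
cv2.imwrite('pics/w3.png',W[:,:,::-1])
for n,cc in (('wrist',c),('scene',s)):
    P=cloud(cc);I=cc['pixels'].astype(int);r,g,b=I[...,0],I[...,1],I[...,2]
    red=(r>g+50)&(r>b+50)&(P[...,2]>.06)&(P[...,2]<.0685)&(abs(P[...,0]-.52)<.1)&(abs(P[...,1]+.1)<.1);q=P[red][:,:2]
    f=cv2.fitLine((q*1000).astype(np.float32),cv2.DIST_HUBER,0,.01,.01).ravel();print(n,len(q),f)
E
```

```text
[ 0.57311034 -0.11641936  0.14068939] [-1.58066091 -1.72012694  0.01987199]
wrist 5161 [  0.8296474  -0.5582877 536.9203    -73.960464 ]
scene 500 [  0.8159909  -0.5780647 534.98376   -68.90406  ]
```

View pics/w3.png

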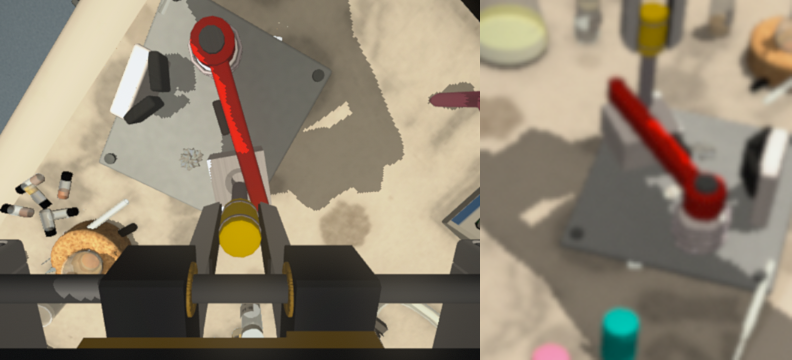

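The combined view shows the pin at (240,200) over the block with the lever swung open against it. The fitted lever angle is about 0.75 rad, close to the expected 0.77. Now I lower the pin in small steps.

play_rows:
  increments:
    - [0, 0, 0.2, 0, 0, 0, 255]
    - [0, 0, 0.2, 0, 0, 0, 255]
    - [0, 0, 0.2, 0, 0, 0, 255]
    - [0, 0, 0, 0, 0, 0, 255]

```text
time_s: 9.45
tool_pos: [0.5727, -0.1164, 0.1243]
eef_rot: [-1.334, -2.842, 0.001]
wrist_force: [-1.0, -1.8, -2.4]
gripper_width: 0.273
grip_force: 30.0
```

play_rows:
  increments:
    - [0, 0, 0.2, 0, 0, 0, 255]
    - [0, 0, 0.2, 0, 0, 0, 255]
    - [0, 0, 0.2, 0, 0, 0, 255]
    - [0, 0, 0, 0, 0, 0, 255]
    - [0, 0, 0, 0, 0, 0, 255]

```text
time_s: 9.87
tool_pos: [0.573, -0.1162, 0.1102]
eef_rot: [-1.334, -2.843, 0.0]
wrist_force: [-1.1, -1.8, -0.9]
gripper_width: 0.275
grip_force: 30.0
```

Nose at about 15 mm above the worktop, 25 mm deep, with no resistance. I lower the last 4 mm and release.

play_rows:
  increments:
    - [0, 0, 0.1, 0, 0, 0, 255]
    - [0, 0, 0.06, 0, 0, 0, 255]
    - [0, 0, 0, 0, 0, 0, 255]
    - [0, 0, 0, 0, 0, 0, 150]
    - [0, 0, 0, 0, 0, 0, 100]

```text
time_s: 10.28
tool_pos: [0.5735, -0.1162, 0.1069]
eef_rot: [1.334, 2.844, 0.001]
wrist_force: [-0.4, 0.6, -0.1]
gripper_width: 0.377
grip_force: 0.1
```

play_rows:
  increments:
    - [0, 0, 0, 0, 0, 0, 50]
    - [0, 0, 0, 0, 0, 0, 0]
    - [0, 0, 0, 0, 0, 0, 0]
    - [0, 0, 0, 0, 0, 0, 0]
    - [0, 0, 0, 0, 0, 0, 0]

```text
time_s: 10.7
tool_pos: [0.5734, -0.1163, 0.1068]
eef_rot: [1.334, 2.844, 0.0]
wrist_force: [0.5, -0.4, -0.8]
gripper_width: 0.737
grip_force: 0.0
```

play_rows:
  increments:
    - [0, 0, -0.3, 0, 0, 0, 0]
    - [0, 0, -0.7, 0, 0, 0, 0]
    - [0, 0, -1, 0, 0, 0, 0]
    - [0, 0, -1, 0, 0, 0, 0]
    - [0, 0, -1, 0, 0, 0, 0]

```text
time_s: 11.12
tool_pos: [0.5732, -0.1163, 0.2085]
eef_rot: [1.334, 2.844, 0.0]
wrist_force: [-0.7, 1.0, -0.2]
gripper_width: 0.997
grip_force: 0.0
```

play_rows:
  increments:
    - [0, 0, -1, 0, 0, 0, 0]
    - [0, 0, 0, 0, 0, 0, 0]
    - [0, 0, 0, 0, 0, 0, 0]

```text
time_s: 11.37
tool_pos: [0.5737, -0.1164, 0.2334]
eef_rot: [1.333, 2.842, 0.001]
wrist_force: [-0.4, -0.2, 0.0]
gripper_width: 1.003
grip_force: 0.0
```

```bash
python3 - <<'E'
from h import *
c=cap('wrist');s=cap('scene')
W=np.hstack([cv2.resize(c['pixels'],(480,360)),cv2.resize(s['pixels'][130:280,300:430],(312,360))])
cv2.imwrite('pics/w4.png',W[:,:,::-1])
for n,cc in (('wrist',c),('scene',s)):
    P=cloud(cc);I=cc['pixels'].astype(int);r,g,b=I[...,0],I[...,1],I[...,2]
    near=(abs(P[...,0]-.52)<.1)&(abs(P[...,1]+.1)<.1)
    red=near&(r>g+50)&(r>b+50)&(P[...,2]>.06)&(P[...,2]<.0685);q=P[red][:,:2]
    f=cv2.fitLine((q*1000).astype(np.float32),cv2.DIST_HUBER,0,.01,.01).ravel();print(n,len(q),f)
    y=near&(r>b+40)&(g>b+40)&(P[...,2]>.07);q=P[y];print('head',len(q),np.percentile(q[:,2],98),q[q[:,2]>np.percentile(q[:,2],98)-.004].mean(0))
print(status.observe()['wrist_force'],status.observe()['time_s'])
E
```

```text
wrist 2880 [  0.8176519   -0.57571286 542.12036    -79.60438   ]
head 1657 0.3313564513496749 [ 0.55461002 -0.09843103  0.32993287]
scene 494 [  0.8053963   -0.59273666 536.46094    -72.13409   ]
head 252 0.3285236952586982 [ 0.60248635 -0.06882459  0.33343369]
[ 0.5351557  -0.05884018 -1.08862586] 11.4667
```

View pics/w4.png

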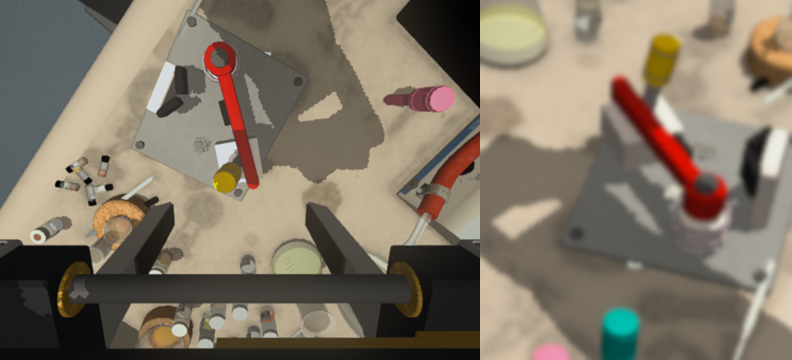

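The pin stands in the hole with the lever resting against it at about 0.73 rad. It leans a little in the scene view, so I'll check its lean and depth.

```bash
python3 - <<'E'
from h import *
from scipy.optimize import least_squares
A=[]
for n in ('wrist','scene','top'):
    c=cap(n);P=cloud(c);I=c['pixels'].astype(int);r,g,b=I[...,0],I[...,1],I[...,2]
    y=(abs(P[...,0]-.57)<.05)&(abs(P[...,1]+.12)<.05)&(P[...,2]>.075)&(P[...,2]<.135)&(r>1.5*b)&(g>1.3*b)&(r<1.5*g)
    q=P[y];print(n,len(q),q.min(0).round(3),q.max(0).round(3),q.mean(0).round(4));A.append(q)
for Q in (A[0],A[1],np.vstack(A)):
    # solid cylinder r13, z 70..110 from nose
    def res(p):
        a=np.array([p[3],p[4],1]);a/=np.linalg.norm(a);d=Q-p[:3];z=d@a;rr=np.linalg.norm(d-z[:,None]*a,axis=1)
        dz=abs(z-.09)-.02;dr=rr-.013
        return np.where((dz<0)&(dr<0),np.maximum(dz,dr),np.hypot(np.maximum(dz,0),np.maximum(dr,0)))
    s=least_squares(res,[.5735,-.1155,.012,0,0],loss='soft_l1',f_scale=.001,x_scale=[.01,.01,.01,.1,.1]);print(s.x.round(4),'lean',np.hypot(*s.x[3:]).round(3),'rms',np.sqrt((res(s.x)**2).mean()))
E
```

```text
wrist 1088 [ 0.552 -0.141  0.085] [ 0.578 -0.112  0.123] [ 0.5645 -0.1248  0.1141]
scene 262 [ 0.551 -0.143  0.075] [ 0.578 -0.108  0.123] [ 0.5633 -0.1202  0.1044]
top 41 [ 0.559 -0.119  0.087] [ 0.575 -0.112  0.117] [ 0.5675 -0.1155  0.1016]
[ 0.5764 -0.1124  0.0114 -0.1132 -0.1657] lean 0.201 rms 0.0005635702303944195
[ 0.5739 -0.1147  0.0096 -0.0888 -0.1416] lean 0.167 rms 0.0015378328769925457
[ 0.5759 -0.1129  0.0112 -0.108  -0.1616] lean 0.194 rms 0.0008882696992912697
```

The fit gives a lean of 0.2 rad (limit 0.3), a nose depth of about 29 mm and an offset of about 4 mm. The lever is at about 0.73 rad and the robot is clear of everything. All within limits, so I hand it in.

```bash
python3 -c "
from cell import sign_off
print(sign_off())"
```

```text
the job is handed in; nothing more can be done
None
```

I handed the job in, with no verdict returned: the yellow pin is fully down in the lock hole (about 29 mm deep, leaning 0.2 rad), holding the lever open at about 0.73 rad; I never touched the blue pin in the rack.

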